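# Rock the angle gauge on the carved wave crest to the red mark and hold it

## Robot

A 6-joint arm with a two-finger parallel gripper is mounted at the origin on the work surface. World frame = base frame: x ahead of the robot, y to its left, z up, the work surface at z = 0. Lengths are in mm, angles in rad, forces in N, time in s.
With the tool pointing down it reaches from about 300 to 775 mm from the base axis. Payload 14.6 kg.
Tool frame: the origin (TCP) lies at the very end of the fingers, on their centre line; the grasp point (between the pads) lies 19 mm behind it; z points along the fingers, y is the line along which they close (so a half turn about z gives the same grasp; the last joint's range is limited). The gripper opens to 94 mm and grips with 3 to 60 N. Pads are 16 mm wide; open, the fingers measure 119 mm over their backs; the gripper's body (75 mm by 177 mm) begins 78 mm behind the grasp point.
Start: joints at [1.151, 0.3, 1.521, -0, 1.321, -0.067], TCP at [190.036, 516.115, 178.746] pointing down, gripper open.
Joint ranges: [-3.03, 3.03], [-0.79, 2.21], [0.23, 2.52], [-1.04, 4.18], [0, 3.07], [-2.55, 2.55]. Speed limits (rad/s): [2.22, 2.22, 2.57, 3.14, 3.14, 3.14].

## Interface

Orientations are given as [roll, pitch, yaw] about the fixed x, y, z axes, in that order (R = Rz(yaw) Ry(pitch) Rx(roll)).
In Python, from cell import manip gives the robot as it stands.
- The arm moves only by the tool servo_tool, never from a script. Its argument "motion" is a list that holds one entry, the list of rows, each a list of 7 numbers: the shift along the world's x, y, z as a fraction of full scale, then the turn, a rotation vector about the world's x, y, z as a fraction of full scale, then the closure, from 0 (fully open) to 1 (shut). In form: [[[x, y, z, rx, ry, rz, gripper], ...]]. A call has 1 to 10 rows; each row is the pose to reach, as a shift and turn from the pose commanded when the call began, turning the shorter way round; what a row does not reach only later rows make up. Full scale, the value 1, is 0.5 m for a shift and pi rad for a turn. A row lasts 1/10 s, in which the tool goes at most 50 mm and 8.59 degrees, less where a joint would pass 70% of its speed; a pose out of reach is approached as far as the arm can. A call with a number of a shift or a turn outside -1 to 1 is refused whole. A call with a gripper value outside its range is refused whole. The fingers move at their own pace and stop on an object; "newtons" is the grip in N (left out, the last holds). Time passes only in rows, so rows that repeat a pose let the fingers close. It gives the time, the measured TCP pose, the force, the opening and the grip force at its end, in the units of the state.
- manip.read_state(): the state, without advancing time (a new reading comes with each control period).
- manip.camera(name): name is "scene" or "top" or "wrist"; returns a dict with "frame" (420x560x3 uint8, red, green, blue), "range_z" (420x560 float32, mm along the optical axis (not along the pixel's ray), 0 where there is no reading), "vfov" (degrees; the focal length in pixels is half the picture's height over the tangent of half this angle, whatever the lens; pixels are square), "cx", "cy" (the principal point, pixels), "cam_to_world" (4x4, takes a point from camera to world coordinates). Camera axes: x right, y down, z forward; pixel columns grow to the right and rows downward; lengths in mm; the calibration is good to about 2 mm. The wrist camera is an equidistant fisheye: a pixel r from the principal point sees the ray r / f radians off the axis. A picture is of the moment at which its call begins.
- manip.sign_off(): hands the job in; it is judged then, once.
The state is a dict: "clock": time; "joints": joint angles; "qd": joint speeds; "effort": joint torques, N m; "eef_pos": TCP position; "eef_rot": TCP orientation; "wrist_force": force on the tool from outside, world axes, zero at the start; "moment": the same for the moment, N m; "finger_gap": finger opening in mm; "finger_force": force on a finger pad.
Only numpy, scipy, OpenCV 4.12 (cv2) and the standard library are available. Lean on these libraries where they do the work, as an engineer would, in place of code of your own. Each camera call takes 0.05 s, during which the arm holds its last target. There are 200 camera calls.

## Task

Pick up the dial angle gauge by its black grip and stand it upright on the crest of the pale ash wave offcut, its base running along the offcut's length. Then rock it over on the crest until the swinging pointer settles on the red mark, and finish while holding it there, the middle part of its base resting gently on the wood, so that the carver can pencil where it touches; leave the offcut and everything else on the bench where they lie.

Things in the scene. Friction and masses are not known exactly. Their poses are not given: they have to be found in the camera images.
- gauge: Dial angle gauge, loose, about 0.4 kg, standing on the bench. Origin: centre of its base's underside; z up, y along the base, x out of the dial (which looks away from the robot, turned up to 0.4 rad). Flat aluminium base bar 120 (y) x 36 (x) x 14 mm; on it a black dial housing, radius 56 mm, 22 mm thick, its centre (the pointer's hinge) 74 mm above the underside; grip on top, 160 mm in all.
- gauge_grip (a point): Centre of the gauge's black ribbed grip, 145 mm above the underside. The grip is 24 mm thick (gauge x), 50 mm long (y) and reaches from 130 to 160 mm above the underside; the dial housing begins right below it. Pinch it from above, across its thickness.
- needle (a joint): The pointer: dark blue with a brass weight, a free, damped pendulum before the white dial; it always settles hanging plumb (about 2.5 swings a second, still after 1.5 s). Value: its angle about the gauge's x axis from the gauge's own down (-z), positive with the tip towards the gauge's +y. A gauge turned by t about its x axis reads -t.
- mark (a joint): Red tab, 7 mm wide, 10 mm long, set on the dial's rim at this angle, measured like the pointer's: 0.20 to 0.42 rad, on the gauge's +y side of the dial's bottom. It stays where it is set. Leaning the gauge's top towards its own +y side by this angle brings the tab under the pointer.
- needle_tip (a point): The lower tip of the pointer, 44 mm from the dial centre, 13.5 mm in front of the gauge's middle plane.
- mark_tip (a point): The middle of the red tab's inner edge, at the same 44 mm radius and the same plane as the pointer's tip.
- ash_offcut: Pale ash offcut of a wave-shaped bench top, loose, about 1.1 kg, lying flat. Origin: centre of its underside; y along its 260 mm length (within 0.25 rad of world y), x across its 90 mm width, z up. Its top is one smooth wave along y, alike all across x: height 45 + 22 cos(360 deg * y / 220) mm, with troughs 23 mm high at y = +-110 mm.
- ash_offcut_crest (a point): Top of the ash offcut's rounded crest, in the middle of its length and width, 67 mm above its underside; the ridge runs along the offcut's x, the crest's radius is about 56 mm, and its flanks are steepest (32 degrees) 55 mm to either side.
- walnut_offcut: Bystander: a smaller dark walnut wave offcut, 200 x 80 mm, crest 44 mm high. Origin: centre of its underside. It may lie on either side of the ash one.
- sanding_block: Bystander: cork sanding block 65 x 110 x 30 mm.
- pencil: Bystander: flat red carpenter's pencil, 165 mm long, between the two offcuts.
- gouge: Bystander: carving gouge with a wooden handle, 270 mm long, 32 mm high.
- mallet: Bystander: joiner's mallet, head 120 x 70 x 80 mm.
- die_grinder: Bystander: blue die grinder, 280 mm long, 67 mm high.
- carton: Bystander: open cardboard tray 110 x 160 x 60 mm.
Mind the look-alikes: they are no part of the job. What is shaped like the gauge but pink or purple is not meant.

How it is judged (in metres and radians):
On the way:
1. the gauge stands upright (within 6 degrees) on the ash offcut's crest, its base along the offcut's length (within 15 degrees) with the crest under its middle 90 mm (contact force between gauge and ash_offcut above 0.3 N and angle between the x axis of gauge and the x axis of ash_offcut, either way round below 0.26 rad and y of ash_offcut_crest in the frame of gauge between -0.045 and 0.045 m and z of ash_offcut_crest in the frame of gauge above -0.01 m and angle between gauge's own z axis and vertical below 0.105 rad), for 0.2 s.
At the end, for the whole second after the job is handed in: Gauge held still in the gripper, base on the ash crest (over 0.3 N, along the offcut within 15 deg, crest under its middle 90 mm, dial upright within 8 deg), pointer still, its tip within 3.5 mm of the red tab's middle; ash offcut within 25 mm of its start, other things 40 mm (contact force between gauge and ash_offcut above 0.3 N and angle between the x axis of gauge and the x axis of ash_offcut, either way round below 0.26 rad and y of ash_offcut_crest in the frame of gauge between -0.045 and 0.045 m and z of ash_offcut_crest in the frame of gauge above -0.01 m and distance between needle_tip and mark_tip below 0.0035 m and velocity of joint needle between -0.25 and 0.25 rad/s and angle between gauge's own x axis and vertical between 1.43 and 1.71 rad and linear speed of gauge below 0.02 m/s and contact force between the fingers and gauge above 1 N and height (world z) of gauge above 0.035 m and contact force between gauge and walnut_offcut below 0.1 N and distance of ash_offcut from where it was at the start of the episode below 0.025 m and angle between ash_offcut's own z axis and vertical below 0.05 rad and not (distance of walnut_offcut from where it was at the start of the episode above 0.04 m) and not (distance of sanding_block from where it was at the start of the episode above 0.04 m) and not (distance of pencil from where it was at the start of the episode above 0.04 m) and not (distance of gouge from where it was at the start of the episode above 0.04 m) and not (distance of mallet from where it was at the start of the episode above 0.04 m) and not (distance of die_grinder from where it was at the start of the episode above 0.04 m) and not (distance of carton from where it was at the start of the episode above 0.04 m)); the arm keeps its last pose, push and grip.
It fails at once if the gauge is leaned hard on the wood (over 40 N) (contact force between gauge and ash_offcut above 40 N).
It fails at once if the ash offcut is shoved more than 25 mm (distance of ash_offcut from where it was at the start of the episode above 0.025 m).
It fails at once if a bystander is shoved more than 40 mm (distance of any of walnut_offcut, sanding_block, pencil, gouge, mallet, die_grinder, carton from where it was at the start of the episode above 0.04 m).
It also fails if it takes over 48 s, if anything falls off the work surface, if the arm or the gripper's body presses on something with over 40 N, if the wrist force passes 120 N, or if a joint passes its speed limit or range.

## Working session

There is one attempt and no reset: what is moved stays moved. The work goes in short steps, Python scripts to look and compute and a tool call to move; the robot and the scene stay as the last step left them, time stands still between calls to the robot, and variables do not carry over. Pictures are saved under pics/ and viewed, at most 10 in all, crops included, and the job is handed in when it is done.

Besides the shell and the picture viewer there is one more tool, called after "Request:" as name(argument=value, ...) on one line, values as JSON. servo_tool: Moves the arm, as the interface text tells. Its arguments: {"type":"object","properties":{"motion":{"type":"array"},"newtons":{"type":"number"}},"required":["motion"]}

```bash
mkdir -p pics; cat > h.py <<'E'
import numpy as np, cv2
from cell import manip
def shot(n):
    c=manip.camera(n); return c
def cloud(c):
    d=c["range_z"]; h,w=d.shape; f=h/2/np.tan(np.radians(c["vfov"])/2)
    v,u=np.mgrid[:h,:w]
    P=np.stack([(u-c["cx"])/f*d,(v-c["cy"])/f*d,d,np.ones_like(d)],-1)
    W=P@np.array(c["cam_to_world"]).T
    W=W[...,:3]; W[d==0]=np.nan
    return W
def save(name,im,k=1):
    cv2.imwrite("pics/"+name,cv2.resize(im[...,::-1],None,fx=k,fy=k,interpolation=cv2.INTER_CUBIC))
E
python3 - <<'E'
from h import *
a=shot("scene");b=shot("top")
np.savez("a.npz",f=a["frame"],W=cloud(a));np.savez("b.npz",f=b["frame"],W=cloud(b))
save("s.png",a["frame"],1.4);save("t.png",b["frame"],1.4)
print(a["cam_to_world"],b["cam_to_world"],a["vfov"],b["vfov"]);print(manip.read_state())
E
```

```text
[[-8.21651949e-01  4.51375855e-01 -3.48063086e-01  9.34065947e+02]
 [ 5.69710528e-01  6.31245058e-01 -5.26269505e-01  6.18551857e+02]
 [-1.78322448e-02 -6.30705569e-01 -7.75817308e-01  1.03679112e+03]
 [ 0.00000000e+00  0.00000000e+00  0.00000000e+00  1.00000000e+00]] [[-1.61881810e-02 -9.89089837e-01  1.46421439e-01  3.57322553e+02]
 [-9.99834498e-01  1.72289866e-02  5.84281743e-03 -1.29659738e+01]
 [-8.30176434e-03 -1.46302621e-01 -9.89205046e-01  1.42301808e+03]
 [ 0.00000000e+00  0.00000000e+00  0.00000000e+00  1.00000000e+00]] 46.63496321036689 48.572443894381614
{'clock': 0.1, 'joints': array([ 1.15143815e+00,  3.00414868e-01,  1.52152334e+00,  1.52182382e-05,
        1.32070066e+00, -6.66058370e-02]), 'qd': array([ 4.12828815e-04,  2.85705423e-05, -5.36508873e-04, -1.03339642e-03,
       -8.45270430e-04, -1.15888474e-03]), 'effort': array([ 1.18039265e-03, -5.32644689e+01, -3.53288949e+01,  7.10073486e-02,
        2.34126515e-02,  6.34156237e-06]), 'eef_pos': array([189.90828914, 515.89010949, 178.24161521]), 'eef_rot': array([-3.14054974e+00, -8.43405875e-05,  2.78883650e+00]), 'wrist_force': array([-0.30922531, -0.09486306, -1.81924597]), 'moment': array([ 0.02360794, -0.01727822, -0.02523782]), 'finger_force': 0.0, 'finger_gap': 94.24324970415633}
```

View pics/s.png

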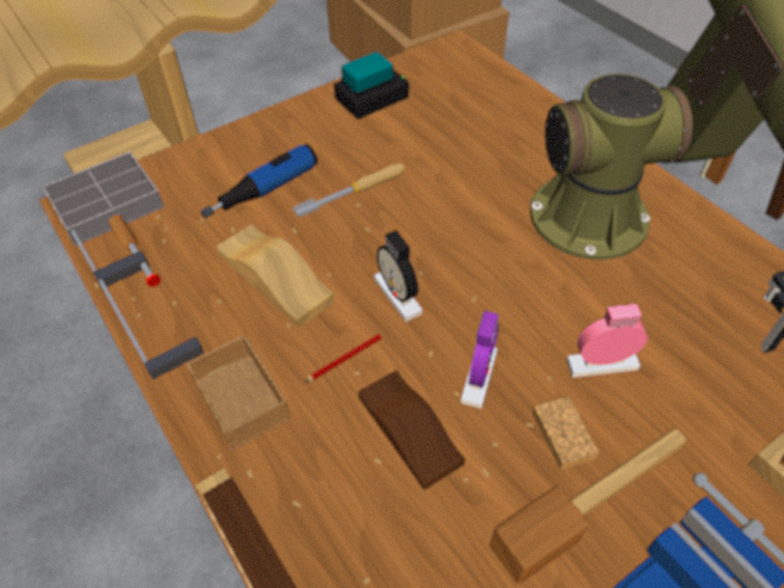

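View pics/t.png

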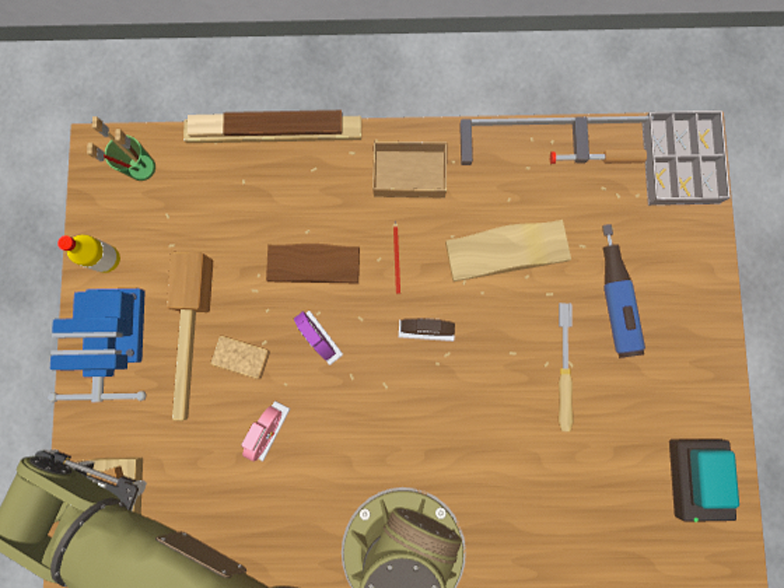

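The gauge is the black housing on an aluminium base (scene 395,270; top 427,328). The look-alikes are purple (top 318,337) and pink (top 265,432). The ash offcut is pale (top 508,250), and the walnut one is dark (312,263). Next I measure the gauge and the ash, with one enlarged crop to confirm.

```bash
python3 - <<'E'
from h import *
from scipy.optimize import least_squares
for n in "ab":
    z=np.load(n+".npz");W=z["W"];F=z["f"].astype(int)
    x,y,zz=W[...,0],W[...,1],W[...,2]
    def near(px,py,r):
        return W[int(py/1.4)-r:int(py/1.4)+r,int(px/1.4)-r:int(px/1.4)+r].reshape(-1,3)
    print(n,"table z",np.nanmedian(zz[(abs(x-450)<200)&(abs(y)<300)]))
    g=near(*( (398,245) if n=="a" else (427,325)),40)
    gp=g[(g[:,2]>135)]
    if len(gp):
        r=cv2.minAreaRect(gp[:,:2].astype(np.float32));print("grip",len(gp),np.median(gp,0),r,gp[:,2].max())
    gb=g[(g[:,2]>8)&(g[:,2]<30)]; print("base",len(gb),cv2.minAreaRect(gb[:,:2].astype(np.float32)))
    a=near(*( (275,272) if n=="a" else (508,250)),62)
    a=a[(a[:,2]>15)&(a[:,2]<80)&(np.hypot(a[:,0]-450,a[:,1]+180)<190)]
    r=cv2.minAreaRect(a[:,:2].astype(np.float32));print("ash",len(a),r,a[:,2].max())
    c=np.median(a,0)
    top=a[a[:,2]>21]
    def res(p):
        u=-(top[:,0]-p[0])*np.sin(p[2])+(top[:,1]-p[1])*np.cos(p[2])
        return 45+22*np.cos(2*np.pi*u/220)+p[3]-top[:,2]
    best=min((least_squares(res,[c[0],c[1]+d,t,0],loss="soft_l1") for t in(-.2,0,.2) for d in(-30,0,30)),key=lambda s:s.cost)
    p=best.x;print("fit",p,best.cost/len(top))
    R=np.array([[np.cos(p[2]),np.sin(p[2])],[-np.sin(p[2]),np.cos(p[2])]])
    l=(top[:,:2]-p[:2])@R.T;print(np.percentile(l,[1,5,50,95,99],axis=0))
F=np.load("a.npz")["f"]
save("c.png",F[160:235,255:310],8)
E
```

```text
a table z 1.2423654879858077
grip 253 [462.44333627 -51.74771829 157.73346406] ((459.138671875, -58.14155578613281), (54.79331588745117, 25.102386474609375), 86.32467651367188) 164.08616512411447
base 168 ((420.5386657714844, -191.7289581298828), (344.1429138183594, 56.45941162109375), 73.3024673461914)
ash 1428 ((529.9708251953125, -263.3502197265625), (355.1099853515625, 146.3336181640625), 47.114933013916016) 72.23398264853176
fit [ 6.67587999e+02 -2.39712378e+02  6.34979542e+00  9.10219274e-02] 1.3703412199962797
[[-292.01718682 -102.29645631]
 [-179.92479162  -88.93063325]
 [ -60.81786241   56.1742774 ]
 [ -30.22794454  123.34370057]
 [ -25.62182767  130.62175667]]
b table z 1.496909389430698
grip 178 [457.80830422 -56.71519425 159.93570343] ((459.16094970703125, -56.690887451171875), (49.68629455566406, 25.544178009033203), 85.24249267578125) 166.30731689600566
base 307 ((473.63946533203125, -55.896141052246094), (240.13845825195312, 236.52944946289062), 88.24635314941406)
ash 1330 ((541.5232543945312, -205.9268341064453), (325.3808288574219, 196.36776733398438), 89.73147583007812) 78.87938212822382
fit [ 4.04857337e+02 -2.63400012e+02  1.10037433e-01  2.17224481e-01] 2.9121556832212163
[[  47.01259487 -107.32760997]
 [  67.49964242  -85.29177988]
 [ 202.4139783    48.32594264]
 [ 236.30392054  125.38307724]
 [ 240.85972659  185.05089388]]
```

View pics/c.png

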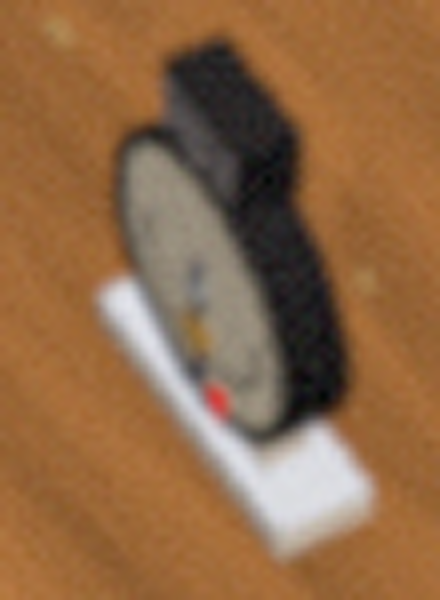

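The crop shows the gauge with its dial facing +x, the pointer hanging straight down and the red tab on its +y side (crop 217,400). Now I refit the ash using a pixel mask.

```bash
python3 - <<'E'
from h import *
from scipy.optimize import least_squares
polys={"b":[(449,246),(560,223),(568,260),(455,278)],"a":[(222,245),(250,228),(278,240),(300,265),(330,295),(300,318),(270,300),(245,268)]}
for n in "ab":
    z=np.load(n+".npz");W=z["W"]
    m=np.zeros(W.shape[:2],np.uint8);cv2.fillPoly(m,[(np.array(polys[n])/1.4).astype(np.int32)],1)
    t=W[(m>0)];t=t[t[:,2]>18]
    c=t.mean(0)
    def res(p):
        u=-(t[:,0]-p[0])*np.sin(p[2])+(t[:,1]-p[1])*np.cos(p[2])
        return 45+22*np.cos(2*np.pi*u/220)+p[3]-t[:,2]
    s=least_squares(lambda p:np.r_[res(p),0.3*(p[0]-c[0])],[c[0],c[1],.15,0],loss="soft_l1")
    print(n,c,s.x,np.std(res(s.x)),cv2.minAreaRect(t[:,:2].astype(np.float32)))
    # colour-edge mask
    R=s.x[2]; l=np.c_[(t[:,0]-s.x[0])*np.cos(R)+(t[:,1]-s.x[1])*np.sin(R),-(t[:,0]-s.x[0])*np.sin(R)+(t[:,1]-s.x[1])*np.cos(R)]
    print(np.percentile(l,[1,50,99],axis=0))
W=np.load("b.npz")["W"];F=np.load("b.npz")["f"]
m=np.zeros(F.shape[:2],np.uint8);m[210:255,275:335]=1
wh=(F.min(-1)>150)&(m>0);p=W[wh];p=p[p[:,2]<40];print("base",len(p),cv2.minAreaRect(p[:,:2].astype(np.float32)),np.nanmedian(p,0), np.polyfit(p[:,1],p[:,0],1))
E
```

```text
a [ 631.87935677 -217.86326744   42.06448875] [ 6.31879352e+02 -2.41238257e+02  1.50887697e-01  1.32991928e-01] 5.822408033223397 ((631.085205078125, -238.1916046142578), (91.22567749023438, 260.611328125), 7.692732810974121)
[[ -42.34306273 -121.68253187]
 [   4.25162535   34.63944975]
 [  42.71148262  129.52987076]]
b [ 623.54038285 -236.90398224   42.85479448] [ 6.23540379e+02 -2.39174831e+02  1.70677562e-01  4.68485526e-01] 4.017826547633918 ((627.2803955078125, -238.201416015625), (84.43447875976562, 254.3846893310547), 9.215568542480469)
[[ -37.92449594 -122.65751697]
 [   0.30929694    5.42253191]
 [  41.29473508  124.34837157]]
base 135 ((446.88665771484375, -52.4461669921875), (126.28773498535156, 36.196014404296875), 71.5671615600586) [444.71312593 -49.40496961  14.07064427] [1.39818307e-01 4.53510480e+02]
```

Ash crest ≈ (629, -240) with yaw 0.16. Grip ≈ (459, -57), top at 160, with yaw ≈ -0.08. Heading there.

Request:
servo_tool(motion=[[[0,0,0.16,0,0,0,0.3],[0.1,-0.2,0.16,0,0,-0.1,0.3],[0.27,-0.58,0.16,0,0,-0.207,0.3],[0.27,-0.58,0.16,0,0,-0.207,0.3],[0.27,-0.58,0.16,0,0,-0.207,0.3],[0.27,-0.58,0.16,0,0,-0.207,0.3],[0.27,-0.58,0.16,0,0,-0.207,0.3],[0.27,-0.58,0.16,0,0,-0.207,0.3],[0.27,-0.58,0.16,0,0,-0.207,0.3],[0.27,-0.58,0.16,0,0,-0.207,0.3]]], newtons=40)

```text
clock: 1.1
eef_pos: [325.0, 226.1, 258.6]
eef_rot: [-3.141, -0.0, 2.137]
wrist_force: [-0.9, -0.1, 0.5]
finger_gap: 65.6
finger_force: 0.0
```

Request:
servo_tool(motion=[[[0.268,-0.566,0,0,0,-0.206,0.3],[0.268,-0.566,0,0,0,-0.206,0.3],[0.268,-0.566,0,0,0,-0.206,0.3],[0.268,-0.566,0,0,0,-0.206,0.3],[0.268,-0.566,0,0,0,-0.206,0.3],[0.268,-0.566,0,0,0,-0.206,0.3],[0.268,-0.566,0,0,0,-0.206,0.3],[0.268,-0.566,0,0,0,-0.206,0.3],[0.268,-0.566,0,0,0,-0.206,0.3],[0.268,-0.566,0,0,0,-0.206,0.3]]])

```text
clock: 2.1
eef_pos: [458.8, -55.2, 258.9]
eef_rot: [3.141, -0.0, 1.493]
wrist_force: [0.8, 0.3, 0.4]
finger_gap: 65.9
finger_force: 0.0
```

```bash
python3 - <<'E'
from h import *
c=shot("wrist");print(manip.read_state()["eef_rot"],c["vfov"],c["cx"],c["cy"],np.round(c["cam_to_world"],3))
np.savez("w.npz",**c);save("w.png",c["frame"],1.4)
E
```

```text
[ 3.14123884e+00 -8.59496476e-05  1.49344729e+00] 65.70646984690485 275.3370393393025 208.81209892342582 [[ 9.97000e-01 -7.40000e-02 -1.80000e-02  4.66109e+02]
 [-7.70000e-02 -9.67000e-01 -2.41000e-01  1.39650e+01]
 [ 0.00000e+00  2.42000e-01 -9.70000e-01  4.63380e+02]
 [ 0.00000e+00  0.00000e+00  0.00000e+00  1.00000e+00]]
```

View pics/w.png

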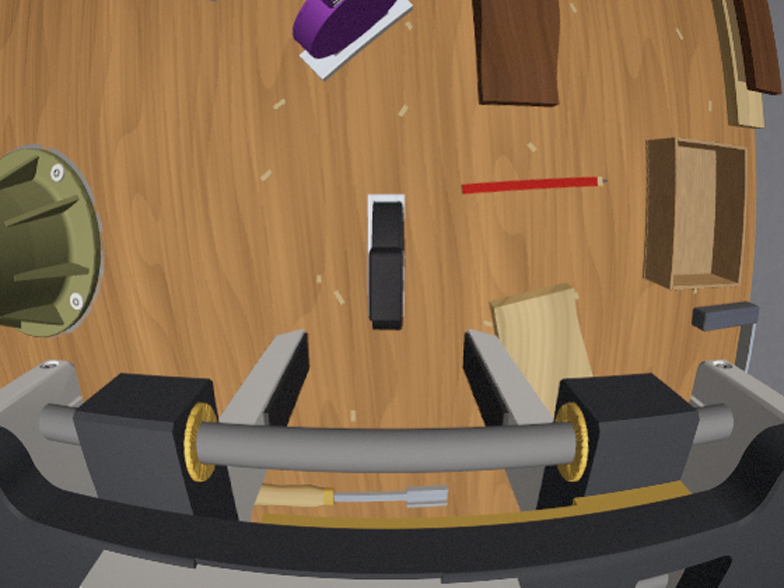

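The wrist view shows the grip (388,288) square to the fingers and centred between them (tips ≈ 305 and 465). Descending and closing.

Request:
servo_tool(motion=[[[0,0,-0.1,0,0,0,0.3],[0,0,-0.2,0,0,0,0.3],[0,0,-0.23,0,0,0,0.3],[0,0,-0.256,0,0,0,0.3],[0,0,-0.256,0,0,0,1],[0,0,-0.256,0,0,0,1],[0,0,-0.256,0,0,0,1],[0,0,-0.256,0,0,0,1],[0,0,-0.256,0,0,0,1],[0,0,-0.256,0,0,0,1]]], newtons=45)

```text
clock: 3.15
eef_pos: [459.2, -56.9, 131.0]
eef_rot: [3.141, 0.0, 1.491]
wrist_force: [-0.2, 0.6, 1.7]
finger_gap: 22.7
finger_force: 45.0
```

```bash
python3 - <<'E'
from h import *
c=dict(np.load("w.npz"));d=c["range_z"];h,w=d.shape;f=h/2/np.tan(np.radians(c["vfov"])/2)
v,u=np.mgrid[:h,:w];dx=u-c["cx"];dy=v-c["cy"];r=np.hypot(dx,dy)+1e-9;th=r/f
s=np.tan(th)/r;P=np.stack([dx*s*d,dy*s*d,d,np.ones_like(d)],-1)@c["cam_to_world"].T
def reg(x0,x1,y0,y1,lo,hi):
    p=P[int(y0/1.4):int(y1/1.4),int(x0/1.4):int(x1/1.4)].reshape(-1,4)[:,:3];p=p[(p[:,2]>lo)&(p[:,2]<hi)];return p
g=reg(360,415,190,340,150,170);print(len(g),g.mean(0),cv2.minAreaRect(g[:,:2].astype(np.float32)))
b=reg(360,415,190,340,8,22);print(len(b),b.min(0),b.max(0))
E
```

```text
1300 [460.80061248 -57.16501838 157.94769102] ((460.6073303222656, -58.04186248779297), (49.99814224243164, 24.98423957824707), 86.01193237304688)
236 [443.67669501 -52.46701025  10.01900006] [482.45837084   2.06251472  14.95575373]
```

Request:
servo_tool(motion=[[[0,0,0.08,0,0,0,1],[0,0,0.16,0,0,0,1],[0.03,-0.03,0.22,0,0,0.01,1],[0.1,-0.1,0.24,0,0,0.03,1],[0.18,-0.19,0.24,0,0,0.05,1],[0.25,-0.27,0.24,0,0,0.07,1],[0.32,-0.34,0.24,0,0,0.076,1],[0.34,-0.366,0.24,0,0,0.076,1],[0.34,-0.366,0.24,0,0,0.076,1],[0.34,-0.366,0.24,0,0,0.076,1]]])

```text
clock: 4.15
eef_pos: [628.8, -240.0, 249.4]
eef_rot: [-3.14, -0.001, 1.73]
wrist_force: [-0.6, 0.6, -3.2]
finger_gap: 22.3
finger_force: 45.0
```

```bash
python3 - <<'E'
from h import *
s=manip.read_state();print(s["eef_pos"],s["eef_rot"],s["wrist_force"],s["joints"])
a=shot("scene");b=shot("top");np.savez("a2.npz",f=a["frame"],W=cloud(a),**{k:a[k] for k in("cam_to_world","vfov","cx","cy")})
A=a["frame"][130:260,120:300];save("m.png",A,4)
E
```

```text
[ 628.78391818 -239.99259187  249.39167133] [-3.13976035e+00 -1.38644972e-03  1.72951563e+00] [-0.64267335  0.56673651 -3.20461901] [-4.19090959e-01  5.58128342e-01  9.97930653e-01  1.60609352e-04
  1.58782577e+00 -5.77808987e-01]
```

View pics/m.png

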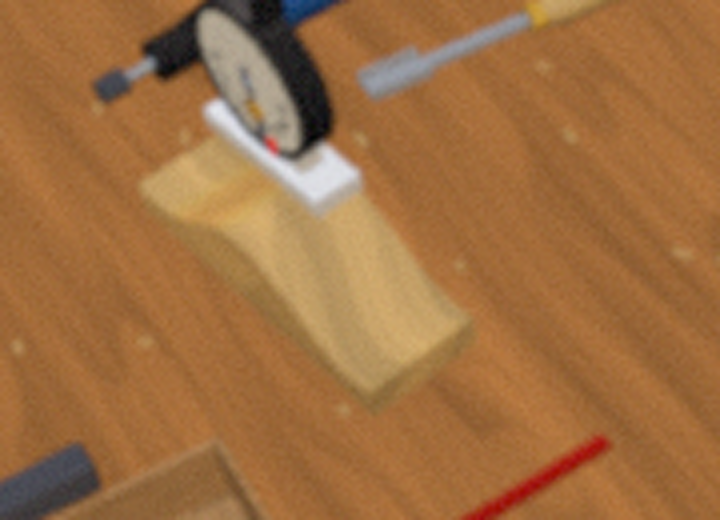

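The gauge hangs over the crest (crop 280,170), aligned with the offcut, red tab at (272,147). Lowering until just above it, then creeping down.

Request:
servo_tool(motion=[[[0,0,-0.05,0,0,0,1],[0,0,-0.08,0,0,0,1],[0,0,-0.092,0,0,0,1],[0,0,-0.094,0,0,0,1],[0,0,-0.096,0,0,0,1],[0,0,-0.098,0,0,0,1],[0,0,-0.098,0,0,0,1]]])

```text
clock: 4.95
eef_pos: [629.2, -239.9, 202.3]
eef_rot: [3.141, 0.0, 1.73]
wrist_force: [-0.7, -0.6, -3.4]
finger_gap: 22.0
finger_force: 45.0
```

Request:
servo_tool(motion=[[[0,0,-0.002,0,0,0,1],[0,0,-0.004,0,0,0,1],[0,0,-0.006,0,0,0,1],[0,0,-0.006,0,0,0,1]]])

```text
clock: 5.35
eef_pos: [629.0, -239.9, 198.5]
eef_rot: [-3.141, -0.0, 1.73]
wrist_force: [0.6, -0.2, -2.2]
finger_gap: 22.5
finger_force: 45.0
```

Request:
servo_tool(motion=[[[0,0,-0.001,0,0,0,1],[0,0,-0.002,0,0,0,1],[0,0,-0.002,0,0,0,1]]])

```text
clock: 5.65
eef_pos: [629.1, -239.9, 198.1]
eef_rot: [3.141, 0.0, 1.73]
wrist_force: [0.2, -0.7, -0.9]
finger_gap: 22.4
finger_force: 45.0
```

Request:
servo_tool(motion=[[[0,0,-0.001,0,0,0,1],[0,0,-0.002,0,0,0,1],[0,0,-0.002,0,0,0,1],[0,0,-0.002,0,0,0,1]]])

```text
clock: 6.05
eef_pos: [629.4, -240.1, 198.0]
eef_rot: [3.14, 0.001, 1.73]
wrist_force: [-0.8, 0.4, 5.2]
finger_gap: 22.3
finger_force: 45.0
```

Contact at the expected height, about 8 N. Holding briefly, and measuring the tab's angle in the dial plane.

Request:
servo_tool(motion=[[[0,0,0,0,0,0,1],[0,0,0,0,0,0,1],[0,0,0,0,0,0,1],[0,0,0,0,0,0,1]]])

```text
clock: 6.45
eef_pos: [629.4, -240.1, 197.9]
eef_rot: [3.14, 0.001, 1.73]
wrist_force: [-1.1, 0.6, 6.5]
finger_gap: 22.3
finger_force: 45.0
```

```bash
cat >> h.py <<'E'
def dial(c, org, R, S=12):
    """rectify dial plane (gauge x=13.5): image with +y right, z up, centre = hinge; +-60mm"""
    M=np.linalg.inv(np.array(c["cam_to_world"]));f=210/np.tan(np.radians(c["vfov"])/2)
    K=np.array([[f,0,c["cx"]],[0,f,c["cy"]],[0,0,1]])
    q=np.array([[y,z] for y in(-60,60) for z in(60,-60)],np.float32)
    P=np.array([org+R@[13.5,y,74+z] for y,z in q])
    p=(M[:3,:3]@P.T+M[:3,3:]).T@K.T;p=p[:,:2]/p[:,2:]
    H=cv2.getPerspectiveTransform(p.astype(np.float32),((q*[1,-1]+60)*5).astype(np.float32))
    return cv2.warpPerspective(c["frame"],H,(600,600),flags=cv2.INTER_CUBIC)
def red(im):
    i=im.astype(float);w=np.clip(i[...,0]-1.0*np.maximum(i[...,1],i[...,2])-60,0,None)
    v,u=np.mgrid[:600,:600];w[np.hypot(u-300,v-300)>290]=0
    y=(w*u).sum()/w.sum()/5-60;z=60-(w*v).sum()/w.sum()/5
    return w.sum(),y,z,np.hypot(y,z),np.arctan2(y,-z)
E
python3 - <<'E'
from h import *
from scipy.spatial.transform import Rotation as Ro
s=manip.read_state();print(s["wrist_force"],s["eef_pos"])
yaw=s["eef_rot"][2]-np.pi/2;R=Ro.from_euler("z",yaw).as_matrix()
org=s["eef_pos"]-[0,0,131];print(yaw)
ims=[]
for k in range(3):
    c=shot("scene");im=dial(c,org,R);print(red(im));ims.append(im.astype(float))
save("d0.png",np.mean(ims,0).astype(np.uint8))
E
```

```text
[-1.0531216   0.64700087  6.49264262] [ 629.3537104  -240.094169    197.93794068]
0.15923731216744108
(np.float64(146116.0), np.float64(15.414118919214872), np.float64(-41.73068657778751), np.float64(44.486461584500425), np.float64(0.3538268314363439))
(np.float64(146864.0), np.float64(15.382333315175941), np.float64(-41.904291044776116), np.float64(44.638389153109856), np.float64(0.3518113265222455))
(np.float64(146275.0), np.float64(15.35368586566399), np.float64(-41.86689728251581), np.float64(44.593416080473354), np.float64(0.35149722294255775))
```

View pics/d0.png

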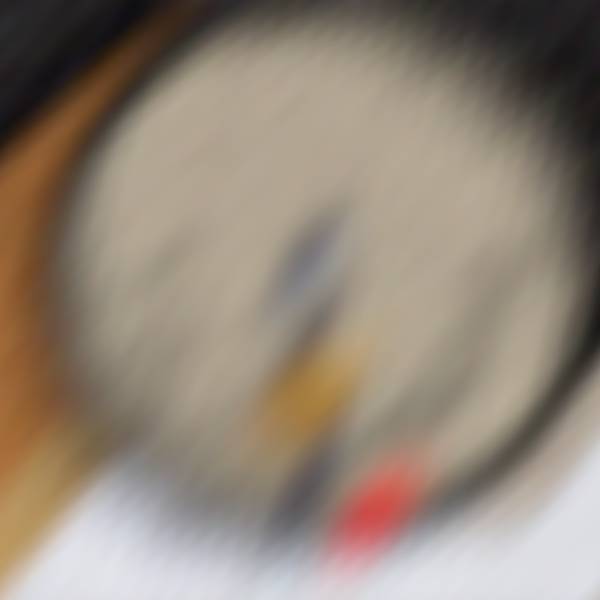

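The tab reads about 0.32–0.35 rad relative to the pointer at the same radius (tab 378,510; pointer 298,510). Computing a no-slip roll over the crest.

```bash
cat > roll.py <<'E'
import numpy as np
yaw=.16;k=2*np.pi/220
U=np.linspace(0,60,6001);S=np.r_[0,np.cumsum(np.hypot(np.diff(U),np.diff(22*np.cos(k*U))))]
def pose(t):
    u=np.arcsin(np.tan(t)/(22*k))/k;s=np.interp(u,U,S)
    p=np.array([u,22*np.cos(k*u)-22])-s*np.array([np.cos(t),-np.sin(t)])+131*np.array([np.sin(t),np.cos(t)])-[0,131]
    return np.r_[-np.sin(yaw)*p[0],np.cos(yaw)*p[0],p[1]],-t*np.array([np.cos(yaw),np.sin(yaw),0]),u,s
if __name__=="__main__":
    for t in np.arange(.04,.42,.04):
        d,r,u,s=pose(t);print(round(t,2),np.round(d/500,4),np.round(r/np.pi,4),round(u,1),round(s,1))
E
python3 roll.py
```

```text
0.04 [-0.0017  0.0103 -0.0001] [-0.0126 -0.002  -0.    ] 2.2 2.2
0.08 [-0.0033  0.0207 -0.0005] [-0.0251 -0.0041 -0.    ] 4.5 4.5
0.12 [-0.005   0.031  -0.0011] [-0.0377 -0.0061 -0.    ] 6.8 6.8
0.16 [-0.0067  0.0414 -0.0019] [-0.0503 -0.0081 -0.    ] 9.1 9.1
0.2 [-0.0083  0.0517 -0.003 ] [-0.0628 -0.0101 -0.    ] 11.5 11.6
0.24 [-0.01    0.062  -0.0043] [-0.0754 -0.0122 -0.    ] 14.0 14.1
0.28 [-0.0117  0.0723 -0.0058] [-0.088  -0.0142 -0.    ] 16.6 16.9
0.32 [-0.0133  0.0826 -0.0074] [-0.1006 -0.0162 -0.    ] 19.5 19.8
0.36 [-0.015   0.0929 -0.0093] [-0.1131 -0.0183 -0.    ] 22.5 23.0
0.4 [-0.0167  0.1033 -0.0114] [-0.1257 -0.0203 -0.    ] 25.8 26.7
```

Request:
servo_tool(motion=[[[0,0,0.001,0,0,0,1],[-0.0017,0.0103,0.0009,-0.0126,-0.002,0,1],[-0.0033,0.0207,0.0005,-0.0251,-0.0041,0,1],[-0.005,0.031,-0.0001,-0.0377,-0.0061,0,1],[-0.0067,0.0414,-0.0009,-0.0503,-0.0081,0,1],[-0.0067,0.0414,-0.0009,-0.0503,-0.0081,0,1],[-0.0067,0.0414,-0.0009,-0.0503,-0.0081,0,1]]], newtons=58)

```text
clock: 7.3
eef_pos: [625.9, -219.2, 197.0]
eef_rot: [3.141, 0.16, 1.73]
wrist_force: [-0.1, 1.5, 6.1]
finger_gap: 21.9
finger_force: 58.0
```

Request:
servo_tool(motion=[[[-0.0016,0.0103,-0.0011,-0.0125,-0.002,0,1],[-0.0033,0.0206,-0.0024,-0.0251,-0.0041,0,1],[-0.005,0.0309,-0.0039,-0.0377,-0.0061,0,1],[-0.0066,0.0412,-0.0055,-0.0503,-0.0081,0,1],[-0.0066,0.0412,-0.0055,-0.0503,-0.0081,0,1],[-0.0066,0.0412,-0.0055,-0.0503,-0.0081,0,1],[-0.0066,0.0412,-0.0055,-0.0503,-0.0081,0,1],[-0.0066,0.0412,-0.0055,-0.0503,-0.0081,0,1],[-0.0066,0.0412,-0.0055,-0.0503,-0.0081,0,1],[-0.0066,0.0412,-0.0055,-0.0503,-0.0081,0,1]]])

```text
clock: 8.3
eef_pos: [622.7, -199.3, 194.4]
eef_rot: [3.14, 0.32, 1.729]
wrist_force: [-1.4, 1.4, 7.7]
finger_gap: 22.3
finger_force: 58.0
```

Request:
servo_tool(motion=[[[0,0,0,0,0,0,1],[0,0,0,0,0,0,1],[0,0,0,0,0,0,1],[0,0,0,0,0,0,1],[0,0,0,0,0,0,1],[0,0,0,0,0,0,1],[0,0,0,0,0,0,1],[0,0,0,0,0,0,1]]])

```text
clock: 9.1
eef_pos: [622.7, -199.3, 194.4]
eef_rot: [3.14, 0.32, 1.729]
wrist_force: [-1.7, 0.5, 8.1]
finger_gap: 22.1
finger_force: 58.0
```

```bash
python3 - <<'E'
from h import *
from scipy.spatial.transform import Rotation as Ro
s=manip.read_state();print(s["wrist_force"],s["eef_pos"],s["eef_rot"])
T=Ro.from_euler("xyz",s["eef_rot"]).as_matrix()
# gauge x = tool y, gauge z = -tool z
R=np.c_[T[:,1],np.cross(-T[:,2],T[:,1]),-T[:,2]]
t=np.arcsin(R[1,2]*np.cos(.16)-R[0,2]*np.sin(.16));print(R.round(3),"lean",t)
org=s["eef_pos"]-131*R[:,2]
cs=[shot("scene") for _ in range(4)]
ims=[dial(c,org,R).astype(float) for c in cs]
im=np.mean(ims,0).astype(np.uint8);print(red(im))
f=np.mean([c["frame"].astype(float) for c in cs],0).astype(np.uint8)
p=np.linalg.inv(cs[0]["cam_to_world"])@np.r_[org+R@[13.5,0,74],1];F=210/np.tan(np.radians(cs[0]["vfov"])/2)
u=int(cs[0]["cx"]+F*p[0]/p[2]);v=int(cs[0]["cy"]+F*p[1]/p[2]);print(u,v)
crop=cv2.resize(f[v-35:v+40,u-35:u+35],None,fx=8,fy=8,interpolation=cv2.INTER_CUBIC)[:600]
# rectified beside original
big=cv2.resize(im[240:600,120:480],(240*2-250,230))
out=np.zeros((600,800,3),np.uint8);out[:,:560]=crop;out[:240,560:]=cv2.resize(im,(240,240));out[240:480,560:]=cv2.resize(im[300:600,150:450],(240,240))
save("d1.png",out)
E
```

```text
[-1.74957555  0.48571584  8.08036533] [ 622.7313099  -199.31001322  194.35581645] [3.14028851 0.3196859  1.728838  ]
[[ 0.987 -0.149 -0.051]
 [ 0.158  0.938  0.31 ]
 [ 0.001 -0.314  0.949]] lean 0.31968767319251273
(np.float64(50474.0), np.float64(13.662043824543332), np.float64(-41.0296548718152), np.float64(43.24446808973387), np.float64(0.3214322869322034))
189 170
```

View pics/d1.png

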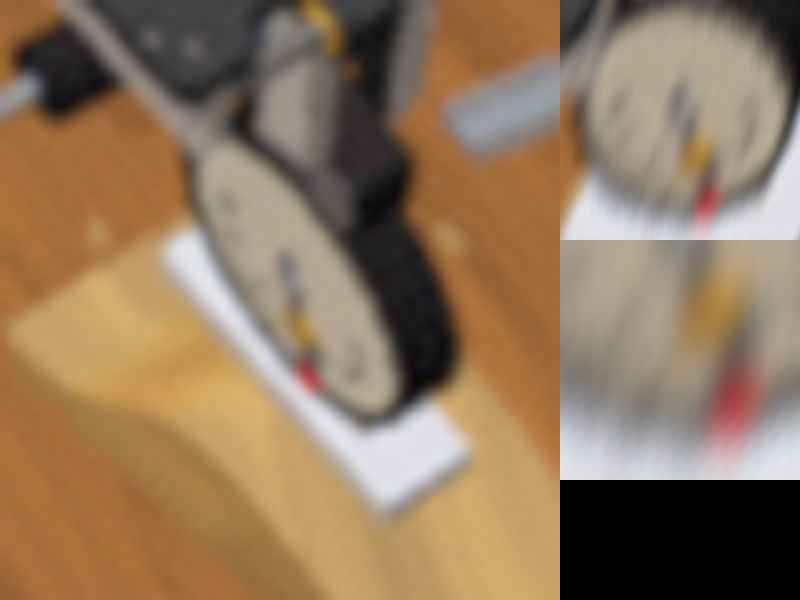

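Pointer and tab now nearly overlap (hub 288,268; weight 300,325; tab 308,375 in the crop, almost in one line). I'll check numerically by fitting brass and red centroids from both poses.

```bash
python3 - <<'E'
from h import *
from scipy.spatial.transform import Rotation as Ro
from scipy.optimize import least_squares
s=manip.read_state()
T=Ro.from_euler("xyz",s["eef_rot"]).as_matrix();R=np.c_[T[:,1],np.cross(-T[:,2],T[:,1]),-T[:,2]]
org=s["eef_pos"]-131*R[:,2];cs=[shot("scene") for _ in range(6)]
c1=dict(cs[0]);im1=np.mean([dial(c,org,R).astype(float) for c in cs],0)
im0=cv2.imread("pics/d0.png")[...,::-1].astype(float)
v,u=np.mgrid[:600,:600]
def cen(w,m):
    w=np.clip(w,0,None)*m;return np.array([(w*u).sum()/w.sum()/5-60,60-(w*v).sum()/w.sum()/5])
D=[]
for im in(im0,im1):
    r,g,b=im[...,0],im[...,1],im[...,2];ins=np.hypot(u-300,v-300)<270
    redc=cen(r-g-60,ins&(v>400)&(u>280)); box=ins&(v>320)&(v<470)&(u>230)&(u<420)
    br=cen(g-b-45,box&(r-g<75));D.append((redc,br));print(redc,br,(np.clip(g-b-45,0,None)*box).sum())
t=.3197
rot=lambda o,t:np.array([o[0]*np.cos(t)-o[1]*np.sin(t),o[0]*np.sin(t)+o[1]*np.cos(t)])
pt=lambda r,a:r*np.array([np.sin(a),-np.cos(a)])
def res(p):
    o,rb,m,rr=p[:2],p[2],p[3],p[4]
    return np.r_[pt(rr,m)+o-D[0][0],pt(rb,0)+o-D[0][1],pt(rr,m)+rot(o,t)-D[1][0],pt(rb,t)+rot(o,t)-D[1][1],(rr-49)/2]
q=least_squares(res,[0,4,25,.3,49]);print(q.x,q.fun.round(2))
np.save("im1.npy",im1)
E
```

```text
[ 15.30413365 -42.02511435] [  2.48368689 -19.12394211] 36204.0
[ 13.4364855  -41.39052546] [  8.92893701 -16.9372904 ] 38347.66666666667
[ 2.82081183  5.39242175 24.39703069  0.25718238 49.01698032] [-0.02  0.01  0.34  0.12  0.01 -0.01 -0.28 -0.22  0.01]
```

The two-pose fit gives a tab angle of about 0.25–0.26 with small residuals, so 0.32 overshoots. Rolling back to 0.25, a little lighter on the wood.

Request:
servo_tool(motion=[[[0.0014,-0.009,0.002,0.011,0.0018,0,1],[0.0029,-0.018,0.0037,0.022,0.0036,0,1],[0.0029,-0.018,0.0037,0.022,0.0036,0,1],[0.0029,-0.018,0.0037,0.022,0.0036,0,1],[0.0029,-0.018,0.0037,0.022,0.0036,0,1],[0.0029,-0.018,0.0037,0.022,0.0036,0,1],[0.0029,-0.018,0.0037,0.022,0.0036,0,1],[0.0029,-0.018,0.0037,0.022,0.0036,0,1],[0.0029,-0.018,0.0037,0.022,0.0036,0,1],[0.0029,-0.018,0.0037,0.022,0.0036,0,1]]])

```text
clock: 10.6
eef_pos: [624.0, -207.9, 195.7]
eef_rot: [3.141, 0.251, 1.729]
wrist_force: [-0.8, 1.1, 5.5]
finger_gap: 22.1
finger_force: 58.0
```

Request:
servo_tool(motion=[[[0,0,0,0,0,0,1],[0,0,0,0,0,0,1],[0,0,0,0,0,0,1],[0,0,0,0,0,0,1],[0,0,0,0,0,0,1],[0,0,0,0,0,0,1]]])

```text
clock: 11.2
eef_pos: [624.0, -207.9, 195.7]
eef_rot: [3.141, 0.251, 1.73]
wrist_force: [-1.4, 0.6, 4.8]
finger_gap: 21.9
finger_force: 58.0
```

```bash
python3 - <<'E'
from h import *
from scipy.spatial.transform import Rotation as Ro
s=manip.read_state();print(s["wrist_force"],s["eef_pos"],s["eef_rot"])
T=Ro.from_euler("xyz",s["eef_rot"]).as_matrix();R=np.c_[T[:,1],np.cross(-T[:,2],T[:,1]),-T[:,2]]
org=s["eef_pos"]-131*R[:,2];cs=[shot("scene") for _ in range(8)]
im=np.mean([dial(c,org,R).astype(float) for c in cs],0);np.save("im2.npy",im)
v,u=np.mgrid[:600,:600]
def cen(w,m):
    w=np.clip(w,0,None)*m;return np.array([(w*u).sum()/w.sum()/5-60,60-(w*v).sum()/w.sum()/5])
def both(im):
    r,g,b=im[...,0],im[...,1],im[...,2];ins=np.hypot(u-300,v-300)<270
    redc=cen(r-g-60,ins&(v>400)&(u>280)); box=ins&(v>320)&(v<470)&(u>230)&(u<420)
    return redc,cen(g-b-45,box&(r-g<75))
r,b=both(im);print(r,b,r-b)
# base tilt in depth
W=np.mean([cloud(c) for c in cs],0);f=np.mean([c["frame"] for c in cs],0)
m=(f.min(-1)>150);p=W[m];p=p[(np.hypot(p[:,0]-org[0],p[:,1]-org[1])<75)&(p[:,2]>40)&(p[:,2]<120)]
l=(p-org)@R;k=abs(l[:,2]-14)<6;print(k.sum(),np.polyfit(l[k,1],l[k,2],1))
im0=cv2.imread("pics/d0.png")[...,::-1];out=np.zeros((600,800,3),np.uint8)
F=f.astype(np.uint8)
p=np.linalg.inv(cs[0]["cam_to_world"])@np.r_[org+R@[13.5,0,55],1];Fl=210/np.tan(np.radians(cs[0]["vfov"])/2)
uu=int(cs[0]["cx"]+Fl*p[0]/p[2]);vv=int(cs[0]["cy"]+Fl*p[1]/p[2])
out[:,:480]=cv2.resize(F[vv-25:vv+25,uu-20:uu+20],(480,600),interpolation=cv2.INTER_CUBIC)
out[:300,480:780]=im[260:560,180:480].astype(np.uint8);out[300:,480:780]=np.load("im1.npy")[260:560,180:480].astype(np.uint8)
save("d2.png",out)
E
```

```text
[-1.43309098  0.59988735  4.8328024 ] [ 623.98245115 -207.87397108  195.67004239] [3.14124069 0.25055811 1.72950614]
[ 14.65886764 -41.01725853] [  7.67163104 -17.23930175] [  6.9872366  -23.77795678]
243 [4.65463288e-03 1.34716358e+01]
```

View pics/d2.png

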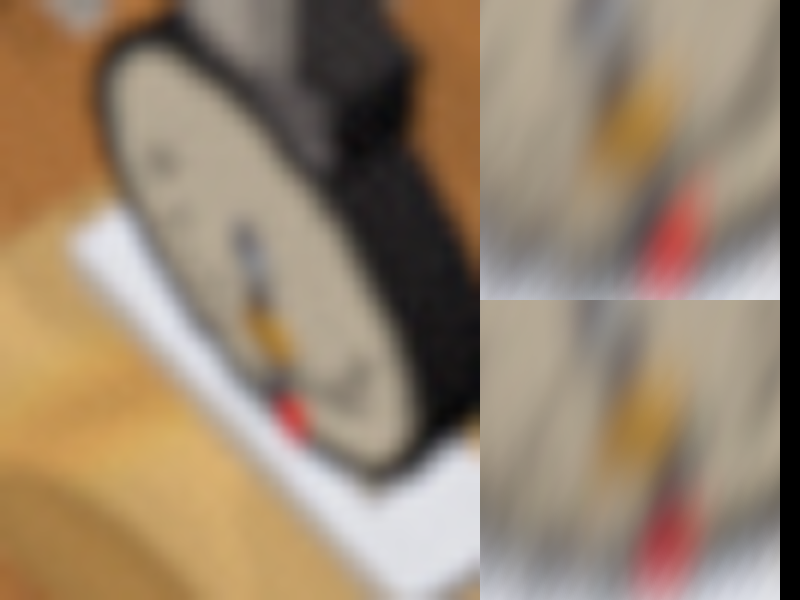

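Base tilt from depth agrees with the tool (slope 0.005), so nothing slipped. At 0.25 the pointer line (hub 243,235 → weight 268,333 → extrapolated to 290,418) sits just left of the tab at (292,418). At 0.32 it was just right of it, so the crossing is near 0.275.

Request:
servo_tool(motion=[[[-0.001,0.0064,-0.001,-0.0079,-0.0013,0,1],[-0.001,0.0064,-0.001,-0.0079,-0.0013,0,1],[-0.001,0.0064,-0.001,-0.0079,-0.0013,0,1],[-0.001,0.0064,-0.001,-0.0079,-0.0013,0,1],[-0.001,0.0064,-0.001,-0.0079,-0.0013,0,1],[-0.001,0.0064,-0.001,-0.0079,-0.0013,0,1],[-0.001,0.0064,-0.001,-0.0079,-0.0013,0,1],[-0.001,0.0064,-0.001,-0.0079,-0.0013,0,1],[-0.001,0.0064,-0.001,-0.0079,-0.0013,0,1],[-0.001,0.0064,-0.001,-0.0079,-0.0013,0,1]]])

```text
clock: 12.6
eef_pos: [623.5, -204.6, 195.2]
eef_rot: [3.141, 0.276, 1.73]
wrist_force: [-1.0, 1.3, 5.7]
finger_gap: 21.9
finger_force: 58.0
```

Request:
servo_tool(motion=[[[0,0,0,0,0,0,1],[0,0,0,0,0,0,1],[0,0,0,0,0,0,1],[0,0,0,0,0,0,1],[0,0,0,0,0,0,1],[0,0,0,0,0,0,1],[0,0,0,0,0,0,1],[0,0,0,0,0,0,1],[0,0,0,0,0,0,1],[0,0,0,0,0,0,1]]])

```text
clock: 13.6
eef_pos: [623.5, -204.6, 195.2]
eef_rot: [3.141, 0.276, 1.73]
wrist_force: [0.1, 0.3, 6.3]
finger_gap: 21.8
finger_force: 58.0
```

```bash
python3 - <<'E'
from h import *
from scipy.spatial.transform import Rotation as Ro
s=manip.read_state();print(s["wrist_force"],s["eef_pos"],s["eef_rot"])
T=Ro.from_euler("xyz",s["eef_rot"]).as_matrix();R=np.c_[T[:,1],np.cross(-T[:,2],T[:,1]),-T[:,2]]
org=s["eef_pos"]-131*R[:,2];cs=[shot("scene") for _ in range(8)]
f=np.mean([c["frame"].astype(float) for c in cs],0)
p=np.linalg.inv(cs[0]["cam_to_world"])@np.r_[org+R@[13.5,0,50],1];Fl=210/np.tan(np.radians(cs[0]["vfov"])/2)
uu=int(cs[0]["cx"]+Fl*p[0]/p[2]);vv=int(cs[0]["cy"]+Fl*p[1]/p[2])
save("d3.png",f[vv-19:vv+19,uu-17:uu+17].astype(np.uint8),15)
E
```

```text
[0.08333559 0.33765709 6.32624098] [ 623.49049171 -204.57779324  195.20798795] [3.14109213 0.27598519 1.72959197]
```

View pics/d3.png

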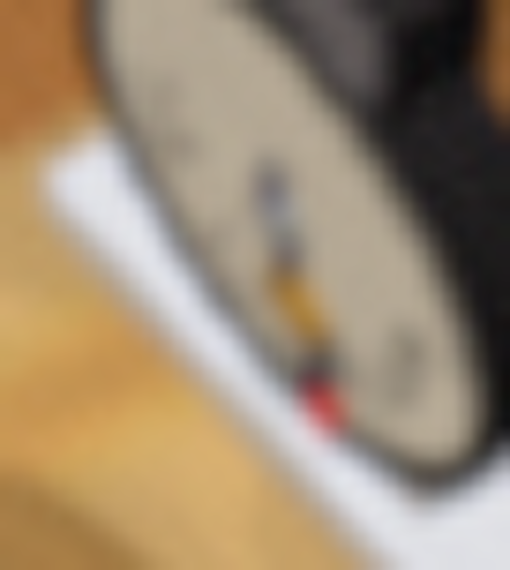

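Tail (270,180), weight (295,302), dark tip (315,362) and tab (323,405) now lie in one line, with about 6–9 N on the wood and everything still. Handing in.

```bash
python3 -c "
from cell import manip
print(manip.sign_off())"
```

```text
the job is handed in; nothing more can be done
None
```

I handed the job in at about 14 s, but `sign_off()` gave no verdict: the gauge is held on the ash crest leaning 0.276 rad, pointer in line with the red tab by eye in the last picture, and about 6–9 N on the wood.

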